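Check a slide cassette in the length gauge and lift it out by its catches

TASK

Check the length of the slide cassette docked in the gauge: slide the gauge's jaw shut until its sprung nose is pressed well in against the cassette's end, and leave the jaw where it stopped so that the reading stays. Then pinch the cassette's two side catches together, lift it straight out and finish while holding it by the pinched catches, level and still, with its underside at least 10 cm above the bench. Do not push the other things on the bench about.

Things in the scene. Friction and masses are not known exactly. Their poses are not given: they have to be found in the camera images.
- gauge: Length gauge fixed to the bench: aluminium bed 225 x 86 x 8 mm holding the docked slide cassette. Origin: at bench height below the cassette's middle; x = the way the jaw slides shut, y left, z up. Bed from x = -160 to +65 mm. Yaw and place vary; it may swap sides with the slide box. Guides and catch lips beside the cassette: within y = +-38 mm, up to 22 mm above the bench.
- anvil_top (a point): Top centre of the gauge's steel anvil, the end stop past the cassette's far end, 44 mm above the bench, 12 x 34 mm, its face 6 mm before this point. Two stops 30 mm high stand at the cassette's near end, either side of the jaw's way.
- jaw (a joint): How far the gauge's steel jaw has slid towards the cassette (gauge +x), m: 0 = fully open, travel 0.066. Its sprung nose meets the cassette at 0.052 to 0.054; 3 mm further it presses with about 3.5 N; at 0.057 to 0.059 the nose is home and the anvil behind the cassette stops all. Sliding friction about 2.5 N; let go, it stays within 2 mm of where it is left.
- nose (a joint): How far the jaw's sprung nose (contact feeler, face 18 x 20 mm, centre 31 mm above the bench) is pushed back into the jaw, m: 0 = out, 0.005 = home. Spring 1 N at the start of its travel, 5 N home.
- jaw_post (a point): Grip point of the jaw: upper part of its upright steel thumb post, 46 mm above the bench; axes like the gauge's. Post 12 mm (x) by 16 mm (y), top 58 mm above the bench, clear at both y sides from 21 mm up. The nose runs from it towards the cassette, up to 42 mm high and 26 mm wide, its face 34 mm ahead of this point. Pinch the post across y, or push it from behind.
- cassette_mid (a point): Centre of the docked grey cassette (body 84 x 30 x 38 mm, glass slides on edge in it, 0.18 to 0.32 kg): 27 mm above the bench docked, 19 mm above its underside. Axes like the gauge's, x along it. A catch stands half-way along each long side. Grip the two catch plates across y with the pads' middle 23 mm above this point (50 mm above the bench docked).
- catch_left (a joint): How far the catch on the cassette's +y side is pressed towards its middle, m: 0 = sprung out, hook under the gauge's lip; 0.005 = fully in; the hook is free beyond 0.0035. Spring 1.5 N at rest, 4 N fully in. Plate 24 mm wide (x), 4 mm thick, top 35 mm above the cassette's centre; outer faces of the two plates 48 mm apart at rest, 38 mm pinched.
- catch_right (a joint): The same for the like catch on the cassette's -y side.
- slide_box: Bystander: fixed open wooden box of glass slides, 100 x 76 x 45 mm, origin at the centre of its underside. May change sides with the gauge.
- spare_mid (a point): Bystander: shorter loose slide cassette without catches, 60 x 30 x 38 mm, standing on the bench; its centre.
- jar_mid (a point): Bystander: brown glass jar with black cap, 56 mm across, 75 mm high; its centre.
- beaker_mid (a point): Bystander: glass beaker 64 mm across, 85 mm high, with three tools standing in it that reach 115 mm above the bench; centre of the beaker.
- dish_mid (a point): Bystander: flat glass dish 90 mm across, 16 mm high; its centre.
- pen_mid (a point): Bystander: pen 120 x 10 x 10 mm lying on the bench; its centre.
Mind the look-alikes: they are no part of the job. There is more than one size of the gauge; the job needs the middle-sized. What is shaped like the part that bears cassette_mid but purple is not meant.

How it is judged:
On the way:
1. the jaw is shut on the docked cassette's end and its nose presses on it with more than 2 N (contact force between nose and cassette above 2 N and value of joint jaw above 0.05 m and height (world z) of cassette_mid below 0.032 m), for 0.1 s.
At the end, for the whole second after the job is handed in: Cassette held still by the fingers on both catches, each pressed in over 3.5 mm with over 1 N; underside over 95 mm above the bench, tilt under 0.2 rad, touching nothing else; the jaw still stands where it met the cassette (0.050 to 0.063) (value of joint each of catch_left, catch_right above 0.0035 m and contact force between each of catch_left, catch_right and the fingers above 1 N and height (world z) of cassette_mid above 0.114 m and angle between cassette_mid's own z axis and vertical below 0.2 rad and linear speed of cassette below 0.03 m/s and value of joint jaw between 0.05 and 0.063 m and contact force between cassette and gauge below 0.1 N and contact force between cassette and slide_box below 0.1 N and contact force between cassette and spare below 0.1 N and contact force between cassette and jar below 0.1 N and contact force between cassette and beaker below 0.1 N and contact force between cassette and dish below 0.1 N and contact force between cassette and pen below 0.1 N); the arm keeps its last pose, push and grip.
It fails at once if a bystander is pushed more than 30 mm (distance of any of spare_mid, jar_mid, beaker_mid, dish_mid, pen_mid from where it was at the start of the episode above 0.03 m).
It also fails if it takes over 51 s, if anything falls off the work surface, if the arm or the gripper's body presses on something with over 40 N, if the wrist force passes 120 N, or if a joint passes its speed limit or range.

ROBOT

A 6-joint arm with a two-finger parallel gripper is mounted at the origin on the work surface. World frame = base frame: x ahead of the robot, y to its left, z up, the work surface at z = 0. Lengths are in m, angles in rad, forces in N, time in s.
With the tool pointing down it reaches from about 0.375 to 0.9 m from the base axis. Payload 3.1 kg.
Tool frame: the origin (TCP) lies at the very end of the fingers, on their centre line; the grasp point (between the pads) lies 19 mm behind it; z points along the fingers, y is the direction in which the jaws open and shut (so a half turn about z gives the same grasp; the last joint's range is limited). The gripper opens to 87 mm and grips with 3 to 60 N. Pads are 19 mm wide; open, the fingers measure 117 mm over their backs; the gripper's body (75 mm by 190 mm) begins 51 mm behind the grasp point.
Start: joints at [-1.319, 0.527, 1.433, -0, 1.181, -0.178], TCP at [0.261, -0.568, 0.223] pointing down, gripper open.
Joint ranges: [-3.08, 3.08], [-0.75, 2.2], [0.22, 2.44], [-1.43, 4.57], [0, 2.65], [-2.85, 2.85]. Speed limits (rad/s): [2.79, 2.79, 3.14, 3.14, 3.14, 3.14].

INTERFACE

Orientations are given as a unit quaternion [x, y, z, w].
In Python, from rig import robot, optics gives the robot as it stands.
- The arm moves only by the shell command python3 -m inch 'ROWS' [FORCE]. ROWS is JSON, a list of rows, each an object of numbers: "ax", "ay", "az": the turn, a rotation vector about the tool's x, y, z in rad; "dx", "dy", "dz": the shift along the tool's x, y, z in mm; "gripper": the opening in per cent of the stroke, from 0 (shut) to 100 (fully open). In form: [{"ax": .., "ay": .., "az": .., "dx": .., "dy": .., "dz": .., "gripper": ..}, ...]. A call has 1 to 8 rows; each row shifts and turns the commanded pose from where the row before left it, along the tool's axes as they then stand; what a row does not reach is not made up. A row lasts 1/10 s, in which the tool goes at most 50 mm and 8.59 degrees, less where a joint would pass 70% of its speed; a pose out of reach is approached as far as the arm can. A call with a gripper value outside its range is refused whole. The fingers move at their own pace and stop on an object; FORCE is the grip in N (left out, the last holds). Time passes only in rows, so rows that do not move let the fingers close. It gives the time, the measured TCP pose, the force and the opening at its end, in the units of the state.
- robot.get_obs(): the state, without advancing time (a new reading comes with each control period).
- optics.camera(name): name is "side" or "top" or "wrist"; returns a dict with "img" (384x512x3 uint8, red, green, blue), "depth" (384x512 float32, m along the optical axis (not along the pixel's ray), 0 where there is no reading), "camera_matrix" (3x3 intrinsics, pixels), "position" and "attitude" of the camera in the world. Camera axes: x right, y up, looking along -z (the intrinsics and any distortion apply to the point x, -y, -z); pixel columns grow to the right and rows downward; lengths in m; the calibration is good to about 2 mm. The wrist camera is an equidistant fisheye: a pixel r from the principal point sees the ray r / f radians off the axis. A picture is of the moment at which its call begins.
- robot.hand_in(): hands the job in, once; it reports no verdict.
The state is a dict: "time": time; "q": joint angles; "joint_velocities": joint speeds; "joint_torque": joint torques, N m; "position": TCP position; "tool_rot": TCP orientation; "ft_force": force on the tool from outside, world axes, zero at the start; "moment": the same for the moment, N m; "grip_width": finger opening in m.
Only numpy, scipy, OpenCV 4.12 (cv2) and the standard library are available. Lean on these libraries where they do the work, as an engineer would, in place of code of your own. Each camera call takes 0.05 s, during which the arm holds its last target.

## Working session

There is one attempt and no reset: what is moved stays moved. The work goes in short steps, Python scripts to look and compute and a shell command to move; the robot and the scene stay as the last step left them, time stands still between calls to the robot, and variables do not carry over. Pictures are saved under pics/ and viewed, and the job is handed in when it is done.

```bash
ls; mkdir -p pics
python3 - <<'E'
from rig import robot, optics
import cv2,numpy as np
print(robot.get_obs())
for n in ["top","side"]:
    c=optics.camera(n); cv2.imwrite(f"pics/{n}0.png",c["img"][:,:,::-1]); np.savez(f"{n}0.npz",**c)
    print(n,c["camera_matrix"],c["position"],c["attitude"],{k:v for k,v in c.items() if k not in("img","depth","camera_matrix")}.keys())
E
```

```text
pics
{'time': 0.0, 'q': array([-1.31850568e+00,  5.28445111e-01,  1.43389427e+00, -8.55230648e-06,
        1.18137127e+00, -1.78473644e-01]), 'joint_velocities': array([-1.35044777e-03, -5.57413503e-04, -7.27885697e-04,  8.59483063e-04,
        1.06028161e-03,  2.23853821e-05]), 'joint_torque': array([ 2.45207257e-04, -4.40044177e+01, -1.76592547e+01,  6.32848218e-02,
        5.82044001e-02, -1.72791392e-04]), 'position': array([ 0.26083494, -0.56717648,  0.22158711]), 'tool_rot': array([ 9.76893898e-01,  2.13722230e-01, -4.30287682e-05, -1.05813196e-03]), 'ft_force': array([ 0.17142997,  0.27595555, -0.14993886]), 'moment': array([ 0.01856353,  0.00038662, -0.00077614]), 'grip_width': 0.08670067113989001}
top [[402.76813116   0.         255.59963217]
 [  0.         402.76813116 191.62369577]
 [  0.           0.           1.        ]] [ 0.41685677 -0.00432926  1.05603632] [-0.06491235  0.04955338  0.70584295 -0.70364521] dict_keys(['position', 'attitude'])
side [[437.44896179   0.         254.13064474]
 [  0.         437.44896179 192.27167864]
 [  0.           0.           1.        ]] [0.46143765 0.72212308 0.90762799] [-0.03471583  0.35301205  0.93226843 -0.07108363] dict_keys(['position', 'attitude'])
```

View pics/top0.png

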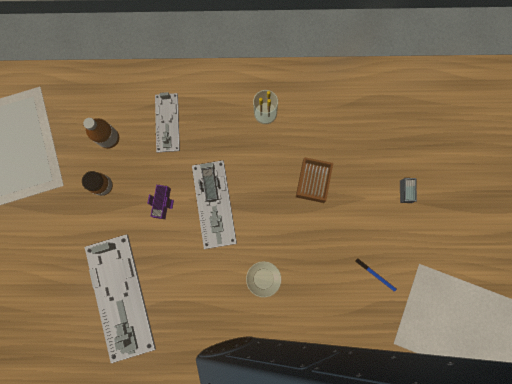

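View pics/side0.png

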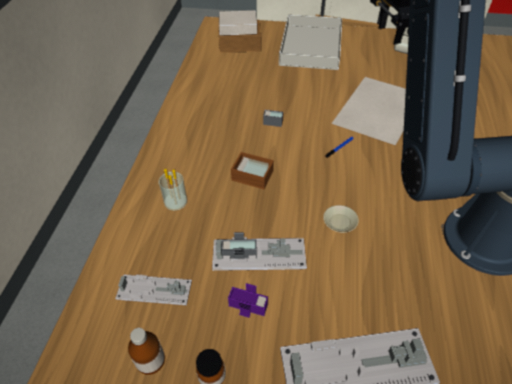

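The middle-sized gauge is at about (214,204) in the top view, with the grey cassette near (209,183) and the jaw post near (216,225). The larger gauge (120,298), the smaller one (167,122) and the purple look-alike (160,202) aren't part of the job.

```bash
cat > h.py <<'E'
import numpy as np,cv2
from scipy.spatial.transform import Rotation as R
def ray(c,uv,z):
    K=c["camera_matrix"];uv=np.atleast_2d(uv).astype(float)
    d=np.c_[(uv[:,0]-K[0,2])/K[0,0],-(uv[:,1]-K[1,2])/K[1,1],-np.ones(len(uv))]
    d=R.from_quat(c["attitude"]).apply(d);p=c["position"]
    return p+d*((z-p[2])/d[:,2])[:,None]
def proj(c,P):
    K=c["camera_matrix"];q=R.from_quat(c["attitude"]).inv().apply(np.atleast_2d(P)-c["position"])
    return np.c_[K[0,2]+K[0,0]*q[:,0]/-q[:,2],K[1,2]-K[1,1]*q[:,1]/-q[:,2]]
def cloud(c):
    v,u=np.mgrid[0:384,0:512];K=c["camera_matrix"];d=c["depth"]
    p=np.stack([(u-K[0,2])/K[0,0]*d,-(v-K[1,2])/K[1,1]*d,-d],-1)
    return R.from_quat(c["attitude"]).apply(p.reshape(-1,3)).reshape(384,512,3)+c["position"]
E
python3 - <<'E'
from h import *
for n,box in (("top",(185,240,155,252)),("side",(205,312,232,275))):
    c=dict(np.load(f"{n}0.npz"))
    hsv=cv2.cvtColor(c["img"],cv2.COLOR_RGB2HSV)
    m=((hsv[...,1]<60)).astype(np.uint8)*255
    b=np.zeros_like(m);b[box[2]:box[3],box[0]:box[1]]=m[box[2]:box[3],box[0]:box[1]]
    cs,_=cv2.findContours(b,cv2.RETR_EXTERNAL,cv2.CHAIN_APPROX_NONE);k=max(cs,key=cv2.contourArea)[:,0]
    w=ray(c,k,0.008)[:,:2]
    r=cv2.minAreaRect((w*1000).astype(np.float32));print(n,r,cv2.boxPoints(r).tolist())
    im=c["img"][box[2]-5:box[3]+5,box[0]-5:box[1]+5,::-1]
    cv2.imwrite(f"pics/{n}z.png",cv2.resize(im,None,fx=5,fy=5,interpolation=cv2.INTER_CUBIC))
E
```

```text
top ((557.0924072265625, 129.29180908203125), (224.25059509277344, 86.65319061279297), 8.971097946166992) [[439.58258056640625, 154.60400390625], [453.09490966796875, 69.01082611083984], [674.6022338867188, 103.9796142578125], [661.0899047851562, 189.57278442382812]]
side ((558.4223022460938, 123.70317840576172), (225.78648376464844, 105.76636505126953), 8.52406120300293) [[438.9375, 159.2686309814453], [454.61474609375, 54.670589447021484], [677.9071044921875, 88.13772583007812], [662.2298583984375, 192.7357635498047]]
```

```bash
python3 -c "
from h import *
c=dict(np.load('top0.npz'));P=cloud(c)
for u,v in [(216,225),(216,226),(215,224),(209,183),(264,280),(104,185),(225,240)]: print(u,v,P[v,u].round(4))"
```

```text
216 225 [0.4968 0.116  0.056 ]
216 226 [0.4959 0.1186 0.0344]
215 224 [0.4991 0.1184 0.0576]
209 183 [0.6074 0.1386 0.0329]
264 280 [ 0.36   -0.0027  0.0031]
104 185 [0.6008 0.4062 0.0485]
225 240 [0.4618 0.0982 0.005 ]
```

View pics/topz.png

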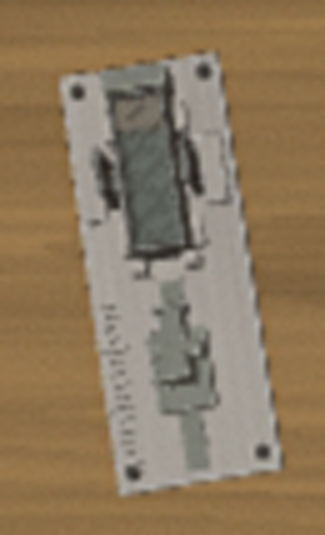

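View pics/sidez.png

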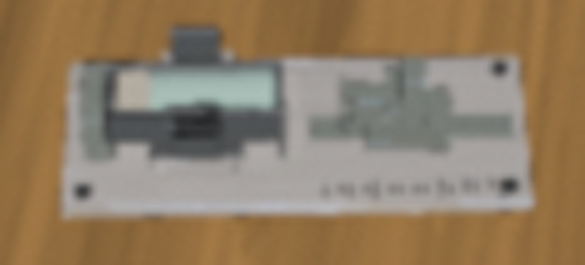

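Run:
```python
from h import *
a=np.radians(8.97);o=np.array([.6040,.1367]);M=np.array([[np.cos(a),np.sin(a)],[-np.sin(a),np.cos(a)]])
for n in("top","side"):
    c=dict(np.load(f"{n}0.npz"));P=cloud(c).reshape(-1,3)
    g=(P[:,:2]-o)@M.T*1000;z=P[:,2]*1000
    k=(abs(g[:,0]+47)<115)&(abs(g[:,1])<50)&(c["depth"].ravel()>0)&(z>12)
    I=np.zeros((2,2))
    print(n,"x,y,z (anything>12mm)")
    for x,y,zz in sorted(zip(*g[k].T,z[k])): 
        if zz>44: print(f"{x:.0f},{y:.0f},{zz:.0f}",end="; ")
    print()
# markings for post
```

```text
top x,y,z (anything>12mm)
-110,3,45; -110,5,47; -109,7,50; -109,-6,54; -109,-4,56; -109,-2,59; -109,-8,46; -108,2,53; -108,4,57; -108,6,58; -107,-7,58; -107,-8,49; -107,-4,55; -106,-2,58; -106,1,55; -105,4,54; -105,6,57; -105,-7,60; -104,-5,58; -104,-2,57; -104,0,57; -103,5,63; -103,3,55; -102,8,57; -102,-7,55; -102,-5,56; -102,-2,57; -101,-0,58; -101,2,58; -100,5,58; -100,-6,62; -100,-8,56; -100,8,55; -99,-3,57; -99,-0,57; -98,2,57; -98,4,60; -94,3,45; -71,2,46; -70,-8,45; -41,1,45; -41,-15,45; -40,-12,47; -40,3,46; -40,8,47; -40,6,44; -40,-10,44; -39,-7,45; -39,-5,46; -39,13,46; -39,-2,45; -37,-13,44; -37,8,44; -37,13,48; -36,15,45; -36,-13,48; -35,-11,47; -35,5,45; -34,7,46; -34,-8,44; -34,12,46; -33,15,46; -33,-13,46; -32,7,48; -31,-1,46; -30,15,45; -30,-14,47; -30,2,45; -29,-4,48; -28,14,47; -28,-14,47; -27,-12,46; -25,14,45; -25,-12,48; -25,-14,45; -24,-7,45; -23,14,46; -22,-12,46; -21,8,46; -21,-10,44; -21,11,46; -21,-5,45; -20,13,45; -20,-13,48; -19,5,44; -19,-8,47; -18,13,45; -17,-13,48; -17,3,45; -16,-11,45; -15,15,47; -15,13,44; -14,-13,45; -12,15,44; -12,-1,45; -12,22,50;
[... 4726 characters left out ...]
46; 17,0,45; 18,18,45; 18,16,46; 19,-0,44; 19,-6,45; 19,-11,45; 21,16,47; 21,18,46; 21,6,45; 22,-5,45; 22,-9,44; 22,-11,45; 23,18,46; 23,15,46; 23,6,45; 24,-10,48; 26,14,45; 26,11,44; 26,3,45; 26,1,46; 26,-2,45; 26,-11,46; 28,18,46; 28,15,46; 28,12,45; 28,4,45; 29,-2,45; 29,-6,44; 29,-11,46; 30,18,46; 30,16,47; 31,-5,45; 31,-9,48; 32,18,47; 32,16,46; 33,-3,49; 33,1,46; 34,-10,48; 34,-9,44; 36,-0,45; 36,-10,48; 36,-6,44; 37,15,46; 37,17,44; 39,-12,45; 40,18,46; 40,16,47; 40,9,45; 40,7,46; 40,4,46; 40,1,46; 40,-3,49; 41,-3,44; 41,-8,46; 41,-11,45; 43,-5,45; 44,11,48; 46,-6,44; 46,-11,46; 47,18,46; 48,0,45; 48,-3,45; 49,20,45; 49,17,45; 49,14,45; 50,6,45; 50,-6,45; 51,-9,44; 51,21,47; 52,15,45;
```

```bash
cat >> h.py <<'E'
A=np.radians(8.97);O=np.array([.6040,.1367])
def gw(x,y): # gauge mm -> world m
    return O+np.array([x*np.cos(A)-y*np.sin(A),x*np.sin(A)+y*np.cos(A)])/1000
def todo(x,y,z):
    from rig import robot
    s=robot.get_obs();r=R.from_quat(s["tool_rot"])
    M=r.as_matrix();des=np.c_[[np.cos(A),np.sin(A),0],[np.sin(A),-np.cos(A),0],[0,0,-1]]
    rv=(r.inv()*R.from_matrix(des)).as_rotvec()
    d=np.r_[gw(x,y),z/1000]-s["position"]
    g=(s["position"][:2]-O)@np.array([[np.cos(A),-np.sin(A)],[np.sin(A),np.cos(A)]])*1000
    print("t",round(s["time"],2),"gauge tcp",g.round(1),"z",(s["position"][2]*1000).round(1),"F(gauge)",np.round([s["ft_force"][0]*np.cos(A)+s["ft_force"][1]*np.sin(A),-s["ft_force"][0]*np.sin(A)+s["ft_force"][1]*np.cos(A),s["ft_force"][2]],2),"w",round(s["grip_width"]*1000,1))
    print("turn",rv.round(4),"shift now-axes",(M.T@d*1000).round(1),"shift after turn",(des.T@d*1000).round(1))
E
python3 -c "
from h import *
todo(-130,0.5,130)"
```

```text
t 0.1 gauge tcp [-448.7 -641.8] z 221.7 F(gauge) [0.78 0.95 0.62] w 87.2
turn [-2.000e-03 -1.000e-04  2.742e-01] shift now-axes [ 480.7 -531.8   92.9] shift after turn [ 318.7 -642.3   91.7]
```

```bash
python3 -m inch '[{"ax":-0.002,"az":0.137,"dx":10,"gripper":0},{"az":0.137,"dx":20,"gripper":0},{"dx":30,"dy":-30,"gripper":0},{"dx":30,"dy":-40,"gripper":0},{"dx":25,"dy":-42,"gripper":0},{"dx":20,"dy":-45,"gripper":0},{"dx":20,"dy":-45,"gripper":0},{"dx":20,"dy":-45,"gripper":0}]' 10; python3 -c "
from h import *
todo(-130,0.5,130)"
```

```text
t 0.1 gauge tcp [-448.7 -641.8] z 221.7 F(gauge) [0.78 0.95 0.62] w 87.2
turn [-2.000e-03 -1.000e-04  2.742e-01] shift now-axes [ 480.7 -531.8   92.9] shift after turn [ 318.7 -642.3   91.7]invalid input
```

```bash
python3 -m inch '[{"ax":0,"ay":0,"az":0.137,"dx":10,"dy":0,"dz":0,"gripper":0},{"ax":0,"ay":0,"az":0.137,"dx":20,"dy":0,"dz":0,"gripper":0},{"ax":0,"ay":0,"az":0,"dx":30,"dy":-30,"dz":0,"gripper":0},{"ax":0,"ay":0,"az":0,"dx":30,"dy":-40,"dz":0,"gripper":0},{"ax":0,"ay":0,"az":0,"dx":25,"dy":-42,"dz":0,"gripper":0},{"ax":0,"ay":0,"az":0,"dx":20,"dy":-45,"dz":0,"gripper":0},{"ax":0,"ay":0,"az":0,"dx":20,"dy":-45,"dz":0,"gripper":0},{"ax":0,"ay":0,"az":0,"dx":20,"dy":-45,"dz":0,"gripper":0}]' 10; python3 -c "
from h import *
todo(-130,0.5,130)"
```

```text
time: 0.9
position: [0.3939, -0.2891, 0.2222]
tool_rot: [0.997, 0.078, -0.0, -0.0]
ft_force: [0.7, -0.1, 0.1]
grip_width: 0.0307
t 0.9 gauge tcp [-273.9 -387.9] z 222.2 F(gauge) [ 0.71 -0.17  0.07] w 30.7
turn [-0.0007  0.0002 -0.0002] shift now-axes [ 143.8 -388.3   92.5] shift after turn [ 143.9 -388.4   92.2]
```

```bash
python3 -m inch '[{"ax":0,"ay":0,"az":0,"dx":18,"dy":-48,"dz":0,"gripper":0},{"ax":0,"ay":0,"az":0,"dx":18,"dy":-45,"dz":0,"gripper":0},{"ax":0,"ay":0,"az":0,"dx":18,"dy":-45,"dz":0,"gripper":0},{"ax":0,"ay":0,"az":0,"dx":18,"dy":-45,"dz":0,"gripper":0},{"ax":0,"ay":0,"az":0,"dx":18,"dy":-45,"dz":10,"gripper":0},{"ax":0,"ay":0,"az":0,"dx":18,"dy":-45,"dz":15,"gripper":0},{"ax":0,"ay":0,"az":0,"dx":18,"dy":-45,"dz":15,"gripper":0},{"ax":0,"ay":0,"az":0,"dx":10,"dy":-38,"dz":20,"gripper":0}]' 10; python3 -c "
from h import *
todo(-130,0.5,80)
from rig import optics
for n in ['top','wrist']:
    c=optics.camera(n);cv2.imwrite(f'pics/{n}1.png',c['img'][:,:,::-1])"
```

```text
time: 1.7
position: [0.4734, 0.0813, 0.1629]
tool_rot: [0.997, 0.079, 0.001, 0.0]
ft_force: [1.8, -0.9, -0.6]
grip_width: 0.0008
t 1.7 gauge tcp [-137.7  -34.3] z 162.9 F(gauge) [ 1.65 -1.22 -0.62] w 0.8
turn [ 0.0004 -0.0029  0.0012] shift now-axes [  7.5 -34.9  82.9] shift after turn [  7.7 -34.8  82.9]
```

View pics/wrist1.png

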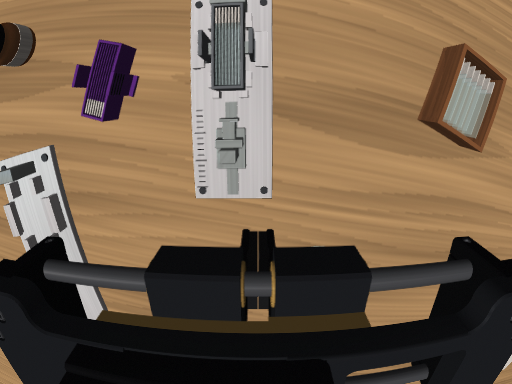

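The wrist view shows the gauge ahead of the closed fingers and parallel to the tool axis. The post is at (230,142), the fingers at (258,270) and the grey cassette at (228,45).

```bash
python3 -m inch '[{"ax":0,"ay":0,"az":0,"dx":0,"dy":0,"dz":0,"gripper":0},{"ax":0,"ay":0,"az":0,"dx":0,"dy":0,"dz":0,"gripper":0}]' 10; python3 -c "
from h import *
todo(-132,0.5,70)
from rig import optics
for n in ['side','wrist']:
    c=optics.camera(n);np.savez(n+'2.npz',**c);cv2.imwrite(f'pics/{n}2.png',c['img'][:,:,::-1])
print(c['camera_matrix'],c['position'],c['attitude'])
"
```

```text
time: 2.0
position: [0.4723, 0.0782, 0.1632]
tool_rot: [0.997, 0.078, 0.0, 0.0]
ft_force: [-0.7, 0.1, -0.1]
grip_width: 0.0005
t 2.0 gauge tcp [-139.2  -37.3] z 163.2 F(gauge) [-0.69  0.26 -0.09] w 0.5
turn [ 0.0004 -0.0004 -0.0004] shift now-axes [  7.1 -37.8  93.2] shift after turn [  7.2 -37.8  93.2]
[[297.31863964   0.         257.56093926]
 [  0.         297.31863964 195.50536695]
 [  0.           0.           1.        ]] [0.55435579 0.09155424 0.32578069] [-0.11531871  0.0981183  -0.64270267  0.75100444]
```

View pics/wrist2.png

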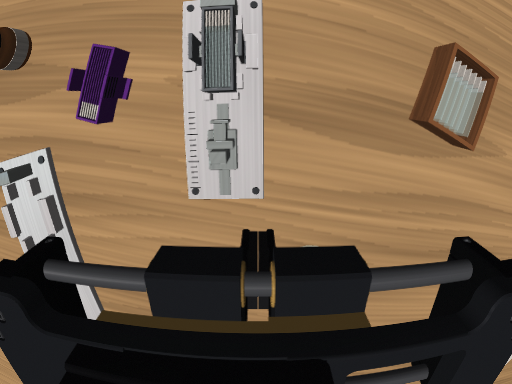

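```bash
cat >> h.py <<'E'
def fray(c,uv,z):
    K=c["camera_matrix"];uv=np.atleast_2d(uv).astype(float)
    e=np.c_[uv[:,0]-K[0,2],-(uv[:,1]-K[1,2])];r=np.hypot(*e.T);t=r/K[0,0]
    d=np.c_[e/r[:,None]*np.sin(t)[:,None],-np.cos(t)]
    d=R.from_quat(c["attitude"]).apply(d);p=c["position"]
    return p+d*((z-p[2])/d[:,2])[:,None]
def wg(P): return (np.atleast_2d(P)[:,:2]-O)@np.array([[np.cos(A),-np.sin(A)],[np.sin(A),np.cos(A)]])*1000
E
python3 - <<'E'
from h import *
c=dict(np.load("wrist2.npz"))
# bed lower corners, wedge edges
hsv=cv2.cvtColor(c["img"],cv2.COLOR_RGB2HSV)
m=((hsv[...,1]<40)&(hsv[...,2]>120)).astype(np.uint8)*255
for v in (60,100,130,150,190):
    cols=np.where(m[v,175:275])[0]+175
    print(v,cols.min(),cols.max(),wg(fray(c,[[cols.min()-.5,v],[cols.max()+.5,v]],.008)).round(1).tolist())
im=c["img"][:205,175:275,::-1];cv2.imwrite("pics/w2z.png",cv2.resize(im,None,fx=4,fy=4,interpolation=cv2.INTER_CUBIC)[-820:,:][:600] if 0 else cv2.resize(im,None,fx=2.9,fy=2.9,interpolation=cv2.INTER_CUBIC))
E
```

```text
60 183 262 [[-4.3, 42.8], [-7.5, -42.3]]
100 183 262 [[-48.3, 43.3], [-50.6, -42.3]]
130 185 262 [[-81.2, 42.2], [-82.7, -42.3]]
150 186 262 [[-103.3, 42.0], [-104.4, -42.4]]
190 188 262 [[-149.1, 42.5], [-149.4, -42.5]]
```

View pics/w2z.png

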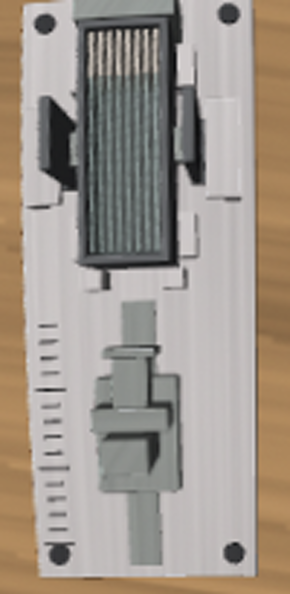

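The bed's edges in the wrist view come out at y = ±42.4 mm, so the frame agrees across cameras. Next I lower the fingers behind the post.

```bash
python3 -m inch '[{"ax":0,"ay":0,"az":0,"dx":5,"dy":-20,"dz":20,"gripper":0},{"ax":0,"ay":0,"az":0,"dx":2,"dy":-17,"dz":25,"gripper":0},{"ax":0,"ay":0,"az":0,"dx":0,"dy":0,"dz":25,"gripper":0},{"ax":0,"ay":0,"az":0,"dx":0,"dy":0,"dz":25,"gripper":0},{"ax":0,"ay":0,"az":0,"dx":0,"dy":0,"dz":25,"gripper":0},{"ax":0,"ay":0,"az":0,"dx":0,"dy":0,"dz":0,"gripper":0},{"ax":0,"ay":0,"az":0,"dx":0,"dy":0,"dz":0,"gripper":0}]' 10; python3 -c "
from h import *
todo(-122,0,40)
from rig import optics
for n in ['side','wrist']:
    c=optics.camera(n);cv2.imwrite(f'pics/{n}3.png',c['img'][:,:,::-1])
"
```

```text
time: 2.8
position: [0.4736, 0.1157, 0.0434]
tool_rot: [0.997, 0.077, -0.0, 0.0]
ft_force: [-0.0, -0.5, 0.1]
grip_width: 0.0006
t 2.8 gauge tcp [-132.1   -0.4] z 43.4 F(gauge) [-0.12 -0.5   0.12] w 0.6
turn [-0.      0.0001 -0.0016] shift now-axes [10.1 -0.4  3.3] shift after turn [10.1 -0.4  3.4]
```

View pics/wrist3.png

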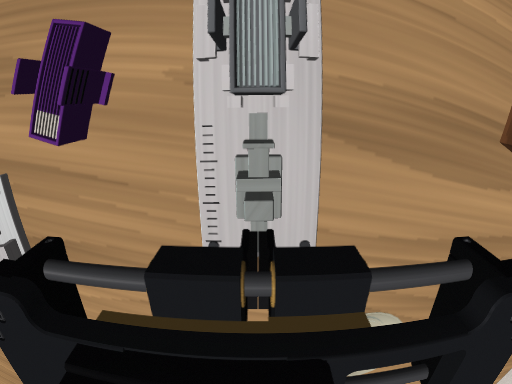

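```bash
python3 -m inch '[{"ax":0,"ay":0,"az":0.0,"dx":5,"dy":0,"dz":5,"gripper":0},{"ax":0,"ay":0,"az":0,"dx":5,"dy":0,"dz":0,"gripper":0},{"ax":0,"ay":0,"az":0,"dx":5,"dy":0,"dz":0,"gripper":0},{"ax":0,"ay":0,"az":0,"dx":5,"dy":0,"dz":0,"gripper":0},{"ax":0,"ay":0,"az":0,"dx":5,"dy":0,"dz":0,"gripper":0},{"ax":0,"ay":0,"az":0,"dx":5,"dy":0,"dz":0,"gripper":0}]' 10; python3 -c "
from h import *
todo(-88,0,40)"
python3 -m inch '[{"ax":0,"ay":0,"az":0,"dx":2,"dy":0,"dz":0,"gripper":0},{"ax":0,"ay":0,"az":0,"dx":2,"dy":0,"dz":0,"gripper":0},{"ax":0,"ay":0,"az":0,"dx":0,"dy":0,"dz":0,"gripper":0}]' 10; python3 -c "
from h import *
todo(-88,0,40)
from rig import optics
for n in ['side','wrist']:
    c=optics.camera(n);np.savez(n+'4.npz',**c);cv2.imwrite(f'pics/{n}4.png',c['img'][:,:,::-1])
"
```

```text
time: 3.5
position: [0.5027, 0.1215, 0.038]
tool_rot: [0.997, 0.078, -0.0, -0.0]
ft_force: [-3.0, -0.2, 2.6]
grip_width: 0.0002
t 3.5 gauge tcp [-102.4    0.8] z 38.0 F(gauge) [-2.97  0.31  2.55] w 0.2
turn [-0.0002  0.001   0.0004] shift now-axes [14.4  0.8 -2. ] shift after turn [14.4  0.8 -2. ]
time: 3.8
position: [0.5071, 0.1221, 0.0379]
tool_rot: [0.997, 0.078, 0.0, -0.0]
ft_force: [-1.7, 0.7, 1.0]
grip_width: 0.0005
t 3.8 gauge tcp [-98.    0.7] z 37.9 F(gauge) [-1.53  0.93  0.96] w 0.5
turn [-0.0001 -0.0005  0.0002] shift now-axes [10.   0.7 -2.1] shift after turn [10.   0.7 -2.1]
```

View pics/wrist4.png

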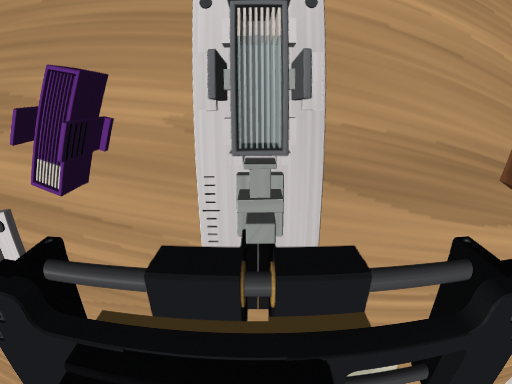

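The fingers touch the post and the jaw slides at about 2–3 N. Its nose at (260,158) is just short of the cassette's end.

```bash
for i in 1 ; do python3 -m inch '[{"ax":0,"ay":0,"az":0,"dx":2,"dy":0.7,"dz":0,"gripper":0},{"ax":0,"ay":0,"az":0,"dx":2,"dy":0,"dz":0,"gripper":0},{"ax":0,"ay":0,"az":0,"dx":0,"dy":0,"dz":0,"gripper":0}]' 10 >/dev/null; python3 -c "
from h import *
todo(-88,0,38)" |head -1
python3 -m inch '[{"ax":0,"ay":0,"az":0,"dx":2,"dy":0,"dz":0,"gripper":0},{"ax":0,"ay":0,"az":0,"dx":0,"dy":0,"dz":0,"gripper":0}]' 10 >/dev/null; python3 -c "
from h import *
todo(-88,0,38)" |head -1
python3 -m inch '[{"ax":0,"ay":0,"az":0,"dx":2,"dy":0,"dz":0,"gripper":0},{"ax":0,"ay":0,"az":0,"dx":0,"dy":0,"dz":0,"gripper":0}]' 10 >/dev/null; python3 -c "
from h import *
todo(-88,0,38)" |head -1;done
```

```text
t 4.2 gauge tcp [-94.3  -0. ] z 37.8 F(gauge) [-1.88  1.25  0.09] w 0.2
t 4.4 gauge tcp [-92.4  -0.1] z 37.8 F(gauge) [-1.97  1.34 -0.7 ] w 0.4
t 4.6 gauge tcp [-90.9  -0. ] z 37.8 F(gauge) [-4.57  1.78  0.48] w 0.4
```

```bash
python3 -m inch '[{"ax":0,"ay":0,"az":0,"dx":2,"dy":0,"dz":0,"gripper":0},{"ax":0,"ay":0,"az":0,"dx":0,"dy":0,"dz":0,"gripper":0}]' 10 >/dev/null; python3 -c "
from h import *
todo(-88,0,38)" |head -1
python3 -m inch '[{"ax":0,"ay":0,"az":0,"dx":1.5,"dy":0,"dz":0,"gripper":0},{"ax":0,"ay":0,"az":0,"dx":0,"dy":0,"dz":0,"gripper":0}]' 10 >/dev/null; python3 -c "
from h import *
todo(-88,0,38)" |head -1
```

```text
t 4.8 gauge tcp [-89.1  -0. ] z 37.9 F(gauge) [-4.52  2.19  1.47] w 0.9
t 5.0 gauge tcp [-88.1   0. ] z 37.8 F(gauge) [-5.36  0.64  2.38] w 0.4
```

```bash
python3 -m inch '[{"ax":0,"ay":0,"az":0,"dx":1,"dy":0,"dz":0,"gripper":0},{"ax":0,"ay":0,"az":0,"dx":0,"dy":0,"dz":0,"gripper":0}]' 10 >/dev/null; python3 -c "
from h import *
todo(-88,0,38)" |head -1
python3 -m inch '[{"ax":0,"ay":0,"az":0,"dx":1,"dy":0,"dz":0,"gripper":0},{"ax":0,"ay":0,"az":0,"dx":0,"dy":0,"dz":0,"gripper":0},{"ax":0,"ay":0,"az":0,"dx":0,"dy":0,"dz":0,"gripper":0}]' 10 >/dev/null; python3 -c "
from h import *
todo(-88,0,38)
from rig import optics
for n in ['side','wrist']:
    c=optics.camera(n);np.savez(n+'5.npz',**c);cv2.imwrite(f'pics/{n}5.png',c['img'][:,:,::-1])
" |head -1
```

```text
t 5.2 gauge tcp [-87.6   0. ] z 37.8 F(gauge) [-6.    0.4   1.49] w 0.6
t 5.5 gauge tcp [-86.9  -0. ] z 37.8 F(gauge) [-7.26  0.97  2.51] w 0.8
```

View pics/wrist5.png

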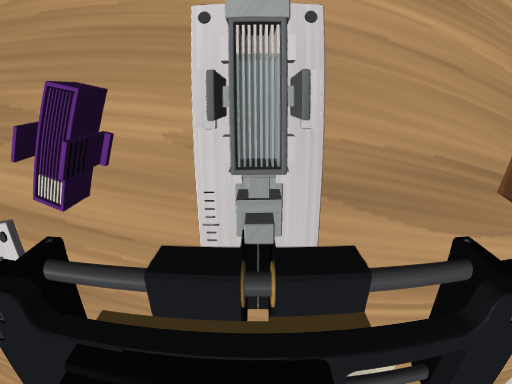

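The nose at (260,187) is against the cassette's end at (258,172). The push is 7.3 N, i.e. roughly 2.5 N friction plus 4–5 N on the nose. Now I back off, rise and move over the cassette with the gripper open.

```bash
python3 -m inch '[{"ax":0,"ay":0,"az":0,"dx":-4,"dy":0,"dz":0,"gripper":0},{"ax":0,"ay":0,"az":0,"dx":-12,"dy":0,"dz":0,"gripper":0},{"ax":0,"ay":0,"az":0,"dx":0,"dy":0,"dz":-30,"gripper":0},{"ax":0,"ay":0,"az":0,"dx":0,"dy":0,"dz":-40,"gripper":100},{"ax":0,"ay":0,"az":0,"dx":35,"dy":0,"dz":-10,"gripper":100},{"ax":0,"ay":0,"az":0,"dx":35,"dy":0,"dz":0,"gripper":100},{"ax":0,"ay":0,"az":0,"dx":33,"dy":0,"dz":0,"gripper":100},{"ax":0,"ay":0,"az":0,"dx":0,"dy":0,"dz":0,"gripper":100}]' 10; python3 -m inch '[{"ax":0,"ay":0,"az":0,"dx":0,"dy":0,"dz":0,"gripper":100},{"ax":0,"ay":0,"az":0,"dx":0,"dy":0,"dz":0,"gripper":100}]' >/dev/null; python3 -c "
from h import *
todo(0,0,31)
from rig import optics
for n in ['top','side','wrist']:
    c=optics.camera(n);np.savez(n+'6.npz',**c);cv2.imwrite(f'pics/{n}6.png',c['img'][:,:,::-1])
"
```

```text
time: 6.4
position: [0.6148, 0.1369, 0.1199]
tool_rot: [0.997, 0.078, 0.008, 0.0]
ft_force: [-0.5, -0.2, 0.4]
grip_width: 0.0328
t 6.6 gauge tcp [ 1.6 -0.2] z 117.8 F(gauge) [-0.82 -0.26  0.14] w 48.3
turn [0.0001 0.0001 0.0001] shift now-axes [-1.6 -0.2 86.8] shift after turn [-1.6 -0.2 86.8]
```

View pics/wrist6.png

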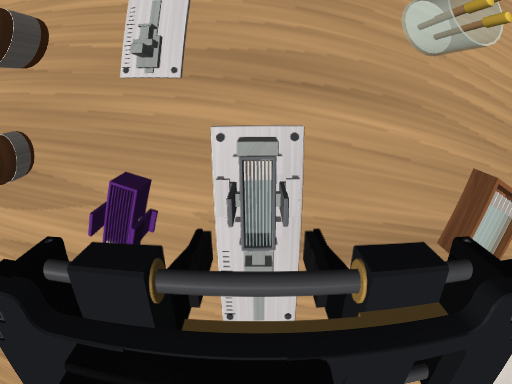

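View pics/side6.png

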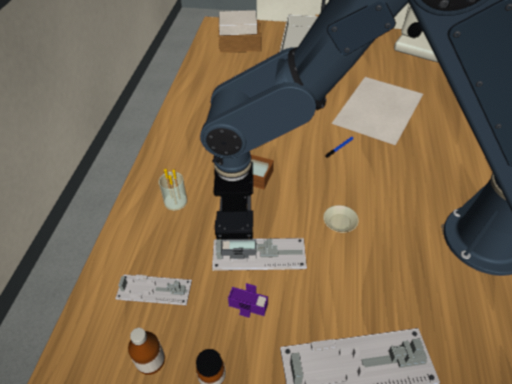

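In the wrist view the cassette lies between the open fingers, with its catches at (231,202) and (284,202). The nose at (258,250) is still against it. Next I check the catch positions using this picture.

Run:
```python
from h import *
c=dict(np.load("wrist6.npz"))
im=c["img"][120:262,205:310,::-1];cv2.imwrite("pics/w6z.png",cv2.resize(im,None,fx=4,fy=4,interpolation=cv2.INTER_CUBIC))
```

```text
(no output)
```

View pics/w6z.png

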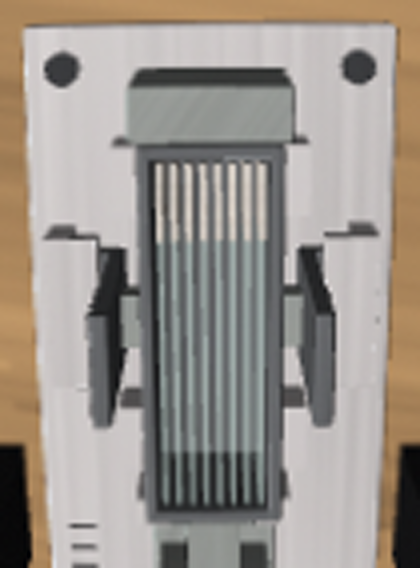

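Run:
```python
from h import *
c=dict(np.load("wrist6.npz"))
f=lambda u,v:(205+u/4-.4,120+v/4-.4)
print(wg(fray(c,[f(88,312),f(108,312),f(110,248),f(124,250),f(334,310),f(316,310),f(320,247),f(298,248)],.062)).round(1))
print(wg(fray(c,[f(130,85),f(294,85)],.044)).round(1))
```

```text
[[ 14.   24.6]
 [ 14.   20.7]
 [ 26.8  20. ]
 [ 26.4  17.3]
 [ 14.4 -23. ]
 [ 14.4 -19.5]
 [ 27.  -19.9]
 [ 26.8 -15.7]]
[[ 55.7  16.9]
 [ 55.7 -15.7]]
```

```bash
python3 -m inch '[{"ax":0,"ay":0,"az":0,"dx":-1.5,"dy":-0.6,"dz":0,"gripper":100},{"ax":0,"ay":0,"az":0,"dx":0,"dy":0,"dz":0,"gripper":100},{"ax":0,"ay":0,"az":0,"dx":0,"dy":0,"dz":0,"gripper":100},{"ax":0,"ay":0,"az":0,"dx":0,"dy":0,"dz":25,"gripper":100},{"ax":0,"ay":0,"az":0,"dx":0,"dy":0,"dz":25,"gripper":100},{"ax":0,"ay":0,"az":0,"dx":0,"dy":0,"dz":20,"gripper":100},{"ax":0,"ay":0,"az":0,"dx":0,"dy":0,"dz":16,"gripper":100},{"ax":0,"ay":0,"az":0,"dx":0,"dy":0,"dz":0,"gripper":100}]' 10; python3 -c "
from h import *
todo(0,0.5,31)
from rig import optics
for n in ['wrist']:
    c=optics.camera(n);np.savez(n+'7.npz',**c);cv2.imwrite(f'pics/{n}7.png',c['img'][:,:,::-1])
"
```

```text
time: 7.55
position: [0.6028, 0.1372, 0.0297]
tool_rot: [0.997, 0.078, -0.002, -0.0]
ft_force: [-1.0, 0.0, 0.1]
grip_width: 0.087
t 7.55 gauge tcp [-1.1  0.6] z 29.7 F(gauge) [-1.01  0.17  0.06] w 87.0
turn [-0.0005  0.0047  0.0002] shift now-axes [ 1.1  0.1 -1.3] shift after turn [ 1.1  0.1 -1.3]
```

View pics/wrist7.png

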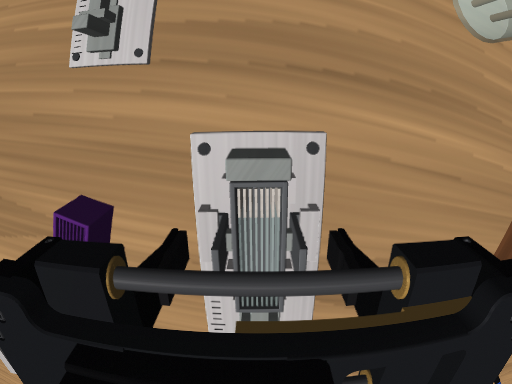

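The fingers straddle both catches, at (220,240) and (297,240). Now I close them.

```bash
python3 -m inch '[{"ax":0,"ay":0,"az":0,"dx":0.5,"dy":0,"dz":-1,"gripper":30},{"ax":0,"ay":0,"az":0,"dx":0,"dy":0,"dz":0,"gripper":20},{"ax":0,"ay":0,"az":0,"dx":0,"dy":0,"dz":0,"gripper":0},{"ax":0,"ay":0,"az":0,"dx":0,"dy":0,"dz":0,"gripper":0},{"ax":0,"ay":0,"az":0,"dx":0,"dy":0,"dz":0,"gripper":0},{"ax":0,"ay":0,"az":0,"dx":0,"dy":0,"dz":0,"gripper":0},{"ax":0,"ay":0,"az":0,"dx":0,"dy":0,"dz":0,"gripper":0}]' 20; python3 -m inch '[{"ax":0,"ay":0,"az":0,"dx":0,"dy":0,"dz":0,"gripper":0},{"ax":0,"ay":0,"az":0,"dx":0,"dy":0,"dz":0,"gripper":0}]'; python3 -c "
from h import *
todo(0,0.5,31)
"
```

```text
time: 8.3
position: [0.6052, 0.1372, 0.0332]
tool_rot: [0.997, 0.078, 0.0, 0.0]
ft_force: [-0.2, -0.3, 2.2]
grip_width: 0.0391
time: 8.5
position: [0.6052, 0.1371, 0.0332]
tool_rot: [0.997, 0.078, 0.0, 0.0]
ft_force: [-1.2, -1.0, 2.2]
grip_width: 0.0364
t 8.5 gauge tcp [1.2 0.2] z 33.2 F(gauge) [-1.36 -0.82  2.17] w 36.4
turn [ 0.0005 -0.0001  0.0004] shift now-axes [-1.2 -0.3  2.2] shift after turn [-1.2 -0.3  2.2]
```

```bash
python3 -m inch '[{"ax":0,"ay":0,"az":0,"dx":0,"dy":0,"dz":-2,"gripper":0},{"ax":0,"ay":0,"az":0,"dx":0,"dy":0,"dz":-3,"gripper":0},{"ax":0,"ay":0,"az":0,"dx":0,"dy":0,"dz":-4,"gripper":0},{"ax":0,"ay":0,"az":0,"dx":0,"dy":0,"dz":-4,"gripper":0},{"ax":0,"ay":0,"az":0,"dx":0,"dy":0,"dz":0,"gripper":0}]' 20; python3 -c "
from h import *
todo(0,0.5,31)
from rig import optics
for n in ['wrist','side']:
    c=optics.camera(n);np.savez(n+'8.npz',**c);cv2.imwrite(f'pics/{n}8.png',c['img'][:,:,::-1])
"
```

```text
time: 9.0
position: [0.6051, 0.1376, 0.0466]
tool_rot: [0.997, 0.078, 0.0, -0.0]
ft_force: [-0.0, 0.1, 0.1]
grip_width: 0.0365
t 9.0 gauge tcp [1.2 0.7] z 46.6 F(gauge) [0.   0.09 0.14] w 36.5
turn [-0.0001 -0.0003  0.0003] shift now-axes [-1.2  0.2 15.6] shift after turn [-1.2  0.2 15.6]
```

View pics/wrist8.png

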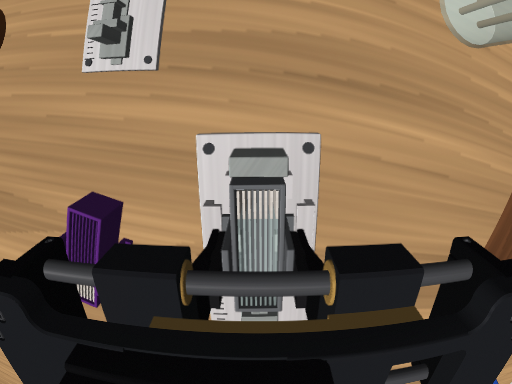

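Run:
```python
from h import *
for n in("side8","wrist8"):
    c=dict(np.load(n+".npz"))
    if n[0]=="s":
        P=cloud(c).reshape(-1,3);g=wg(P);z=P[:,2]*1000
        for lo,hi in((-40,-25),(15,40),(44,53)):
            k=(g[:,0]>lo)&(g[:,0]<hi)&(abs(g[:,1])<13)&(z>15)&(z<90)&(c["depth"].ravel()>0); print(lo,k.sum(),np.percentile(z[k],[10,50,90]).round(1) if k.any() else None)
    im=c["img"][220:285,200:320,::-1] if n[0]=="s" else c["img"][120:330,180:340,::-1]
    cv2.imwrite(f"pics/{n}z.png",cv2.resize(im,None,fx=6 if n[0]=="s" else 2.8,fy=6 if n[0]=="s" else 2.8,interpolation=cv2.INTER_CUBIC))
```

```text
-40 17 [55.1 57.5 60. ]
15 0 None
44 10 [42.1 44.5 45.9]
```

View pics/side8z.png

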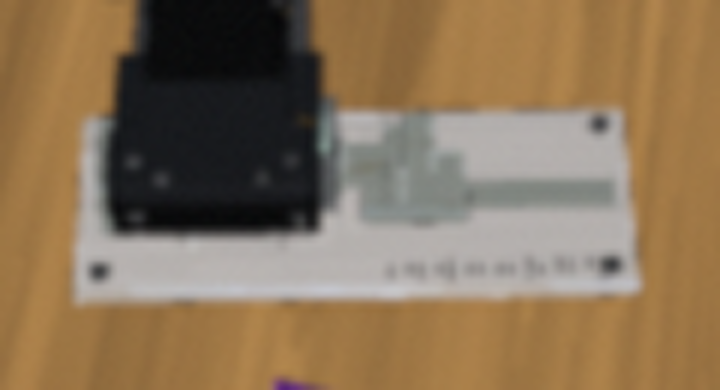

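View pics/wrist8z.png

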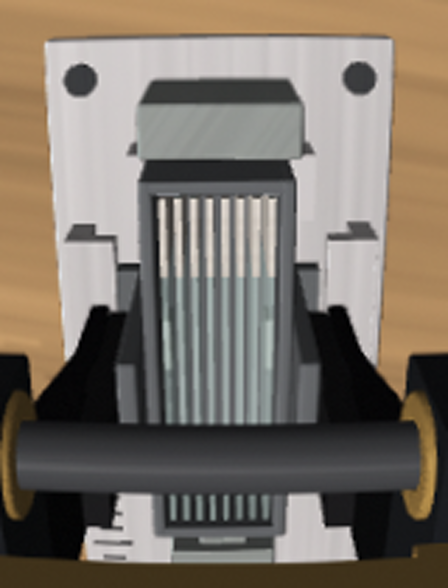

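The cassette's top is now at 57.5 mm, up from 46 mm docked, so it has come free with the catches pinched. I carry on lifting.

```bash
python3 -m inch '[{"ax":0,"ay":0,"az":0,"dx":0,"dy":0,"dz":-8,"gripper":0},{"ax":0,"ay":0,"az":0,"dx":0,"dy":0,"dz":-15,"gripper":0},{"ax":0,"ay":0,"az":0,"dx":0,"dy":0,"dz":-20,"gripper":0},{"ax":0,"ay":0,"az":0,"dx":0,"dy":0,"dz":-20,"gripper":0},{"ax":0,"ay":0,"az":0,"dx":0,"dy":0,"dz":-20,"gripper":0},{"ax":0,"ay":0,"az":0,"dx":0,"dy":0,"dz":-20,"gripper":0},{"ax":0,"ay":0,"az":0,"dx":0,"dy":0,"dz":-12,"gripper":0},{"ax":0,"ay":0,"az":0,"dx":0,"dy":0,"dz":-5,"gripper":0}]' 20 >/dev/null;  python3 -m inch '[{"ax":0,"ay":0,"az":0,"dx":0,"dy":0,"dz":0,"gripper":0},{"ax":0,"ay":0,"az":0,"dx":0,"dy":0,"dz":0,"gripper":0},{"ax":0,"ay":0,"az":0,"dx":0,"dy":0,"dz":0,"gripper":0},{"ax":0,"ay":0,"az":0,"dx":0,"dy":0,"dz":0,"gripper":0}]' 20
python3 - <<'E'
from h import *
todo(0,0.5,31)
from rig import optics
for n in ['wrist','side','top']:
    c=optics.camera(n);np.savez(n+'9.npz',**c);cv2.imwrite(f'pics/{n}9.png',c['img'][:,:,::-1])
    if n=='wrist': continue
    P=cloud(c).reshape(-1,3);g=wg(P);z=P[:,2]*1000
    k=(abs(g[:,0]+70)<25)&(abs(g[:,1])<13)&(z>50)&(z<66)&(c["depth"].ravel()>0);print(n,"post x",np.percentile(g[k,0],[5,50,95]).round(1),k.sum()) if k.any() else 0
    k=(g[:,0]<-22)&(g[:,0]>-55)&(abs(g[:,1])<25)&(z>100)&(z<190)&(c["depth"].ravel()>0)
    print("cass",g[k].min(0) if k.any() else 0,np.percentile(z[k],[2,50,98]) if k.any() else 0)
im=np.vstack([dict(np.load("side9.npz"))["img"][150:300,150:350],dict(np.load("top9.npz"))["img"][120:270,150:350]])[...,::-1]
cv2.imwrite("pics/st9.png",cv2.resize(im,None,fx=2,fy=2,interpolation=cv2.INTER_CUBIC))
E
```

```text
time: 10.3
position: [0.6045, 0.1373, 0.1649]
tool_rot: [0.997, 0.078, -0.001, -0.0]
ft_force: [1.1, 0.4, -1.7]
grip_width: 0.0365
t 10.3 gauge tcp [0.5 0.5] z 164.9 F(gauge) [ 1.15  0.23 -1.72] w 36.5
turn [-0.0002  0.0021  0.0002] shift now-axes [-3.000e-01  1.000e-01  1.339e+02] shift after turn [ -0.5   0.  133.9]
side post x [-78.7 -73.9 -69.2] 35
cass [-40.12878834 -13.37509895] [140.32794786 163.92078142 179.57929505]
top post x [-78.2 -73.9 -68.3] 31
cass [-41.00921091 -14.15749735] [143.90905144 167.89014609 180.53274389]
```

View pics/wrist9.png

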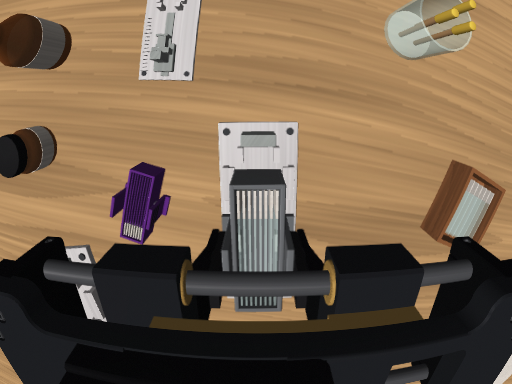

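View pics/st9.png

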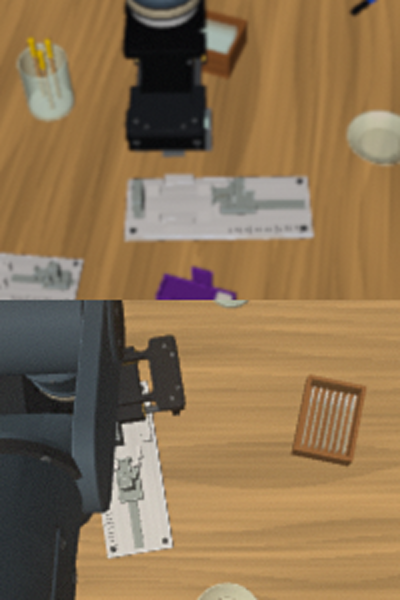

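The cassette is held between the fingers, well clear of the bed (about (258,240) in the wrist view). The jaw post is still closed at x = -74 mm, close to where it stopped. The bystanders haven't moved, so I'm handing in.

Run:
```python
from rig import robot
s=robot.get_obs();print(s["time"],abs(s["joint_velocities"]).max(),s["grip_width"]);print(robot.hand_in())
```

```text
10.45 0.005687146114563757 0.036379111683846416
the job is handed in; nothing more can be done
None
```

I shut the gauge's jaw on the docked cassette, pinched both catches, lifted the cassette straight out and handed in at about 10.5 s. No verdict was reported.

**Jaw:** I pushed the post from behind with closed fingers until the push reached 7.3 N. About 2.5 N of that is sliding friction, so the nose pressed with roughly 4–5 N. It was held there for over 0.1 s. After I let go, both cameras put the post at x = -74 mm in the gauge frame. That is jaw ≈ 0.055 m (good to about 2 mm), inside the required 0.050–0.063 m, and about 2 mm or so back from where the push ended.

**Cassette:** The last depth readings put its underside at about 14 cm, and the arm was practically still. The tool was level, and the cassette's place in the gripper looked unchanged since the lift began.

**Checks that were less certain or disagreed:**
- **Catches:** The fingers read 36.4 mm apart at 20 N grip, although the fully pinched catches should measure 38 mm. I took this as fully pinched, with the difference down to sensor and pad give. I had no direct reading of the catch joints.
- **Weight:** The wrist force read about 0 N just after the lift and -1.7 N at the end, a little less than the cassette's expected weight. The depth readings and pictures show it lifted.
- **Side camera:** It placed the gauge about 2 mm further in y than the top and wrist cameras. I went with those two.
- **Bystanders:** I checked these by eye only. The ones in view looked undisturbed, and the tool never came near any of them.

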